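Check a glass cell in an open light path

TASK

Fold both long flaps of the shipping carton back well past upright, then take out the long rectangular glass cell (not the square one), touching it only on its two frosted side faces and never on its clear end windows. Hold it upright and still in the light path, half-way between the lamp tube and the detector tube, so that the beam runs lengthwise through both clear windows, centred across them and about 15 mm above the underside of the cell. The job finishes with the cell still held there by the gripper, free of both tubes; the flaps stay open, and the square cell and the other things near the work stay where they are.

Things in the scene. Friction and masses are not known exactly. Their poses are not given: they have to be found in the camera images.
- carton: Fixed cardboard carton 116 x 226 x 72 mm (x, y, z), walls 3 mm, left or right of the light bench; origin at the centre of its underside. Short end flaps hang folded down outside. Inside, dark foam (top 31 mm above the underside) has two slots 22 mm deep, 1 mm clearance all round: long cell at y = +48 mm, square cell at y = -48 mm
- flap_near (a joint): Angle (rad) of the long flap on the carton's -x (robot) side: 0 flat and closed, 1.57 upright, 2.7 fully folded back outward. A 3 mm board, 222 mm long, 55.5 mm from crease to free edge. Starts partly raised, 0.75 to 1.15; light crease friction (under 0.5 N at the edge) keeps it where it is left
- flap_near_hinge (a point): middle of the near flap's crease, at the carton's x = -56.5 mm, 73.5 mm above its underside; x, y, z axes as the carton's; the crease runs along y
- flap_near_edge (a point): middle of the near flap's free edge; the point's y axis runs along the edge, its x axis points from crease to edge
- flap_far (a joint): Angle (rad) of the far long flap, as for the near flap but it folds outward towards the carton's +x; same size, start range and stiffness
- flap_far_hinge (a point): middle of the far flap's crease, at the carton's x = +56.5 mm, 73.5 mm above its underside; axes as the carton's; the crease runs along y
- flap_far_edge (a point): middle of the far flap's free edge; the point's y axis runs along the edge, its x axis points from edge to crease
- long_cell_center (a point): centre of the long cell's glass, 25 mm above its underside. Glass 32 x 20 x 50 mm (x, y, z up), 45 to 85 g; white stopper 28 x 16 mm stands 7 mm above it. The wide faces (+y, -y; 20 mm apart) are frosted, to be gripped; the narrow ends (+x, -x) are clear windows, not to be touched. Starts upright, x along the carton's x, upper 28 mm of glass above the foam
- long_cell_beam_point (a point): point on the long cell's vertical mid line, 15 mm above its underside, where the beam shall pass; axes as the cell's
- long_cell_window_a: clear window at the -x end of the long cell, 14 x 50 mm (origin at the centre of the cell's underside)
- long_cell_window_b: clear window at the +x end of the long cell, 14 x 50 mm (origin at the centre of the cell's underside)
- long_cell: the long cell as a whole, origin at the centre of its underside, axes as above
- square_cell_center (a point): centre of the other glass cell, 20 x 20 x 50 mm with a white stopper, which stays in the foam; 25 mm above its underside
- light_bench: Fixed bench: dark plate 90 x 225 x 12 mm (x, y, z), origin at the centre of its underside; lamp tube (finned rear) at -y, detector tube (box rear) at +y, on posts. Tubes 30 mm in diameter face each other along y over a 60 mm gap. 42 mm clamp rings 47 to 60 mm from the middle, their screw heads 28 mm above the beam; detector box to 23 mm above the beam
- beam_mid (a point): middle of the gap on the beam axis, 105 mm above the underside of the bench; axes as the bench's: the beam runs along y
- vial: loose small vial with a red screw cap, 22 mm wide, 52 mm high, bystander; origin at its underside
- tape_roll: loose roll of packing tape, 96 mm wide, 48 mm high, bystander; origin at its underside
- tweezers: loose steel tweezers lying flat, 113 mm long, 10 mm high, bystander

How it is judged:
On the way, in this order (a step that is already met when the one before it is completed fails the run):
1. both long flaps are folded back past upright (value of joint each of flap_near, flap_far above 1.7 rad and distance of long_cell_center from where it was at the start of the episode below 0.01 m), for 0.2 s.
2. the long cell is held clear above the carton's rim (z of long_cell_center in the frame of carton above 0.1 m and contact force between the fingers and long_cell above 0.5 N), for 0.1 s.
At the end, for the whole second after the job is handed in: Gripper holds the long cell still, upright and along the beam (0.15 rad); beam point within 4.5 mm sideways, 7 mm in height, 10 mm along of mid-gap; touching neither bench nor carton; flaps over 1.6 rad; square cell within 10 mm, vial, tape roll and tweezers within 20 mm of their starts (x of long_cell_beam_point in the frame of beam_mid between -0.0045 and 0.0045 m and y of long_cell_beam_point in the frame of beam_mid between -0.01 and 0.01 m and z of long_cell_beam_point in the frame of beam_mid between -0.007 and 0.007 m and angle between the x axis of long_cell_beam_point and the y axis of beam_mid, either way round below 0.15 rad and angle between long_cell_beam_point's own z axis and vertical below 0.15 rad and contact force between the fingers and long_cell above 0.5 N and contact force between long_cell and light_bench below 0.1 N and contact force between long_cell and carton below 0.1 N and linear speed of long_cell below 0.015 m/s and value of joint each of flap_near, flap_far above 1.6 rad and distance of square_cell_center from where it was at the start of the episode below 0.01 m and distance of each of vial, tape_roll, tweezers from where it was at the start of the episode below 0.02 m); the arm keeps its last pose, push and grip.
It fails at once if a clear window of the long cell is touched by the gripper (contact force between the fingers and long_cell_window_a above 0.5 N or contact force between the fingers and long_cell_window_b above 0.5 N).
It fails at once if the glass is knocked against the light bench (contact force between long_cell and light_bench above 3 N).
It fails at once if the square cell is taken or knocked out of its slot (distance of square_cell_center from where it was at the start of the episode above 0.02 m).
It also fails if it takes over 61 s, if anything falls off the work surface, if the arm or the gripper's body presses on something with over 40 N, if the wrist force passes 120 N, or if a joint passes its speed limit or range.

ROBOT

A 7-joint arm with a two-finger parallel gripper is mounted at the origin on a cart in front of the work surface, level with it; the furniture and walls round the work are solid. World frame = base frame: x ahead of the robot, y to its left, z up, the work surface at z = 0. Lengths are in m, angles in rad, forces in N, time in s.
With the tool pointing down it reaches from about 0.4 to 0.875 m from the base axis. Payload 6.5 kg.
Tool frame: the origin (TCP) lies midway between the tips of the shut fingers; the grasp point (between the pads) lies 19 mm behind it (arm.hold_point_z is the distance from the TCP to the grasp point, in m); z points along the fingers, y is the line along which they close (so a half turn about z gives the same grasp; the last joint's range is limited). The gripper opens to 88 mm and grips with 3 to 60 N. Pads are 18 mm wide; open, the fingers measure 123 mm over their backs; the gripper's body (75 mm by 187 mm) begins 45 mm behind the grasp point.
Start: joints at [1.091, 0.536, -0.004, 1.538, 0.003, 1.067, -0.071], TCP at [0.261, -0.595, 0.239] pointing down, gripper open.
Joint ranges: [-2.7, 2.7], [-0.37, 2.16], [-1.27, 1.26], [0.24, 2.4], [-1.31, 4.45], [0.19, 1.91], [-2.76, 2.76]. Speed limits (rad/s): [2.39, 2.39, 3.14, 3.14, 3.14, 3.14, 3.14].

INTERFACE

Orientations are given as a unit quaternion [w, x, y, z].
In Python, from bench import arm gives the robot as it stands.
- The arm moves only by the tool jog_arm, never from a script. Its argument "moves" is a list of rows, each a list of 3 entries, a list of its own where there are three numbers: the turn, a rotation vector about the tool's x, y, z each as a share of 0.5 rad, from -1 to 1, then the shift along the tool's x, y, z each as a share of 0.3 m, from -1 to 1, then the closure, from 0 (fully open) to 1 (shut). In form: [[[rx, ry, rz], [tx, ty, tz], hand], ...]. A call has 1 to 20 rows; each row is the pose to reach, as a shift and turn from the pose commanded when the call began, along the tool's axes at that moment; what a row does not reach only later rows make up. A row lasts 1/12 s, in which the tool goes at most 41.7 mm and 7.16 degrees, less where a joint would pass 70% of its speed; a pose out of reach is approached as far as the arm can. A call with a number of a shift or a turn outside -1 to 1 is refused whole. A call with a gripper value outside its range is refused whole. The fingers move at their own pace and stop on an object; the grip force is fixed at half the most. Time passes only in rows, so rows that repeat a pose let the fingers close. It gives the time, the measured TCP pose, the force, the opening and the grip force at its end, in the units of the state.
- arm.get_state(): the state, without advancing time (a new reading comes with each control period).
- arm.camera(name): name is "scene" or "side" or "wrist"; returns a dict with "pixels" (384x512x3 uint8, blue, green, red), "K" (3x3 intrinsics, pixels), "R" (3x3) and "t" (3): a world point X has camera coordinates R X + t. Camera axes: x right, y down, z forward; pixel columns grow to the right and rows downward; lengths in m; the calibration is good to about 2 mm. A picture is of the moment at which its call begins. There is no depth.
- arm.finish_job(): hands the job in; it is judged then, once.
Trained networks look in a picture, given as the dict that the camera call returned (one of the last four; its "shot" number tells which), for a name from the list of things; names that differ only in an ending like _2 or _b are one class to them, and where a whole thing is asked for, a point or a joint stands for the part that bears it (a point fixed in the world has none). Each returns a list of dicts, best first, with "conf" (0 to 1); they miss things now and then, are a little off and sometimes report something else, mostly with a low value. They report only what shows in the picture. A call takes as long as a camera call.
- arm.trace(picture, query): "mask" (384x512 bool, what is visible of it) and "box" ([centre column, centre row, width, height] in pixels, round what is visible of it).
The state is a dict: "time_s": time; "q": joint angles; "qd": joint speeds; "tau": joint torques, N m; "tcp_pos": TCP position; "ee_rot": TCP orientation; "ft_force": force on the tool from outside, world axes, zero at the start; "wrist_torque": the same for the moment, N m; "finger_gap": opening from 0.0 (shut) to 1.0 (fully open); "grip_force": force on a finger pad.
Only numpy, scipy, OpenCV 4.12 (cv2) and the standard library are available. Lean on these libraries where they do the work, as an engineer would, in place of code of your own. Each camera call takes 0.05 s, during which the arm holds its last target. There are 200 camera calls.

## Working session

There is one attempt and no reset: what is moved stays moved. The work goes in short steps, Python scripts to look and compute and a tool call to move; the robot and the scene stay as the last step left them, time stands still between calls to the robot, and variables do not carry over. Pictures are saved under pics/ and viewed, at most 10 in all, crops included, and the job is handed in when it is done.

Besides the shell and the picture viewer there is one more tool, called after "Request:" by a JSON object that holds its "name" and its "arguments", one argument or row to a line. jog_arm: Moves the arm, as the interface text tells. Its arguments: {"type":"object","properties":{"moves":{"type":"array"}},"required":["moves"]}

```bash
ls; mkdir -p pics
python3 - <<'E'
from bench import arm
import cv2,numpy as np,pickle
s=arm.get_state(); print({k:np.round(v,3) for k,v in s.items()}, arm.hold_point_z)
ims=[]
for n in ["scene","side"]:
    p=arm.camera(n); ims.append(p['pixels'])
    print(n,np.round(p['K'],1).tolist(),np.round(p['R'],4).tolist(),np.round(p['t'],4).tolist())
    for q in ["carton","flap_near","flap_far","long_cell","square_cell_center","light_bench","vial","tape_roll","tweezers"]:
        r=arm.trace(p,q); print(q,[(round(d['conf'],2),np.round(d['box'],0).tolist()) for d in r[:2]])
    cv2.imwrite(f'pics/{n}0.png',p['pixels'])
cv2.imwrite('pics/a0.png',cv2.resize(np.vstack(ims),(800,600)) if 0 else np.vstack(ims)[:0] if 0 else ims[0])
E
```

```text
pics
{'time_s': np.float64(0.0), 'q': array([ 1.091,  0.537, -0.004,  1.539,  0.003,  1.067, -0.071]), 'qd': array([-0.   ,  0.002, -0.   ,  0.001, -0.001,  0.002, -0.   ]), 'tau': array([ 0.0000e+00, -5.7099e+01,  9.9100e-01, -2.5161e+01, -5.6000e-02,
        1.8000e-02,  0.0000e+00]), 'tcp_pos': array([ 0.261, -0.595,  0.238]), 'ee_rot': array([-0.001,  0.979,  0.205, -0.   ]), 'ft_force': array([ 0.784,  0.243, -0.196]), 'wrist_torque': array([-0.022,  0.055,  0.009]), 'grip_force': np.float64(0.0), 'finger_gap': np.float64(0.997)} 0.0187
scene [[384.4, 0.0, 256.8], [0.0, 384.4, 191.4], [0.0, 0.0, 1.0]] [[-0.8533, -0.5214, 0.0095], [-0.335, 0.5341, -0.7762], [0.3996, -0.6655, -0.6304]] [0.4598, 0.2809, 0.7416]
carton [(0.87, [215.0, 285.0, 118.0, 120.0]), (0.33, [228.0, 276.0, 93.0, 90.0])]
flap_near [(0.95, [229.0, 275.0, 90.0, 97.0])]
flap_far [(0.8, [200.0, 255.0, 94.0, 72.0])]
long_cell []
square_cell_center []
light_bench [(0.69, [288.0, 172.0, 62.0, 78.0])]
vial [(0.62, [191.0, 211.0, 10.0, 20.0])]
tape_roll [(0.9, [243.0, 158.0, 33.0, 30.0])]
tweezers [(0.5, [321.0, 247.0, 18.0, 13.0])]
side [[498.1, 0.0, 261.1], [0.0, 498.1, 189.5], [0.0, 0.0, 1.0]] [[0.9995, 0.03, -0.0106], [0.0117, -0.6563, -0.7544], [-0.0296, 0.7539, -0.6563]] [-0.5764, 0.0643, 1.2262]
carton [(0.92, [237.0, 157.0, 55.0, 84.0]), (0.35, [237.0, 166.0, 9.0, 16.0])]
flap_near [(0.81, [224.0, 140.0, 34.0, 62.0]), (0.65, [239.0, 155.0, 62.0, 86.0])]
flap_far [(0.73, [252.0, 143.0, 26.0, 68.0])]
long_cell [(0.62, [222.0, 141.0, 26.0, 59.0]), (0.4, [241.0, 146.0, 12.0, 14.0])]
square_cell_center [(0.44, [223.0, 139.0, 26.0, 61.0])]
light_bench [(0.67, [246.0, 274.0, 43.0, 118.0]), (0.27, [223.0, 144.0, 29.0, 57.0])]
vial [(0.67, [318.0, 201.0, 11.0, 18.0])]
tape_roll [(0.74, [334.0, 289.0, 47.0, 50.0])]
tweezers [(0.57, [184.0, 222.0, 22.0, 25.0])]
```

View pics/scene0.png

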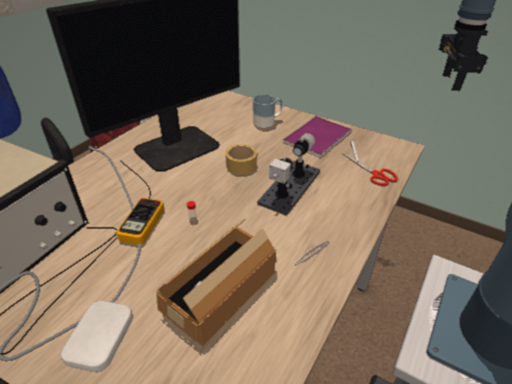

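View pics/side0.png

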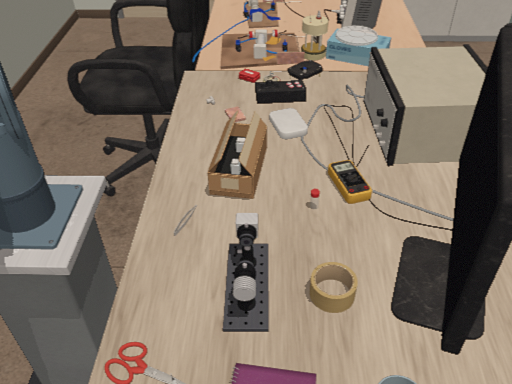

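The carton (scene ≈(218,285), side ≈(237,157)) stands left of the bench with both flaps half up. The bench is at side (246,274) and scene (288,172). I'll zoom in to get corners.

Run:
```python
import cv2,numpy as np
a=cv2.imread('pics/scene0.png');b=cv2.imread('pics/side0.png')
def c(i,x,y,w,h): return cv2.resize(i[y:y+h,x:x+w],(400,300),interpolation=cv2.INTER_CUBIC)
cv2.imwrite('pics/zoom0.png',np.vstack([np.hstack([c(a,140,225,160,120),c(a,240,125,120,90)]),np.hstack([c(b,180,110,120,90),c(b,170,205,168,126)])]))
```

```text
(no output)
```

View pics/zoom0.png

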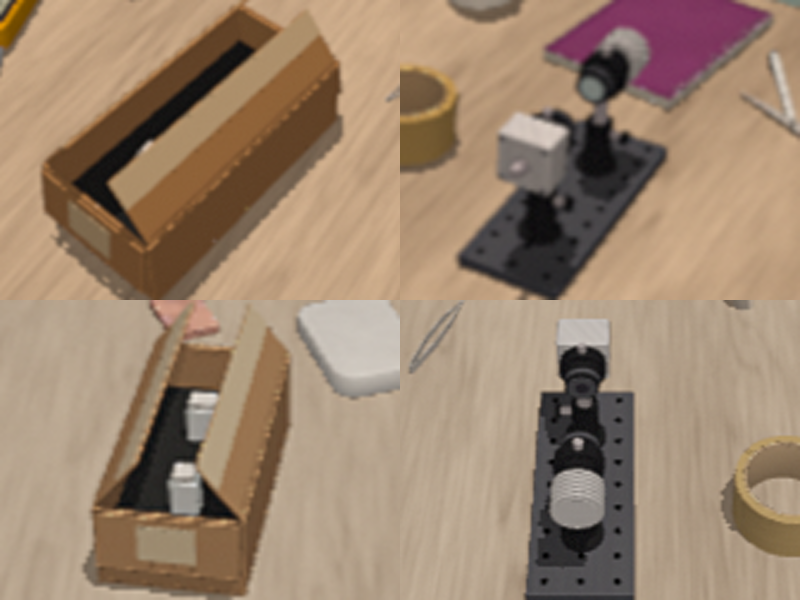

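```bash
cat > u.py <<'E'
import numpy as np
from scipy.optimize import least_squares
KS={'scene':(384.4,256.8,191.4,[[-0.8533,-0.5214,0.0095],[-0.335,0.5341,-0.7762],[0.3996,-0.6655,-0.6304]],[0.4598,0.2809,0.7416]),
'side':(498.1,261.1,189.5,[[0.9995,0.03,-0.0106],[0.0117,-0.6563,-0.7544],[-0.0296,0.7539,-0.6563]],[-0.5764,0.0643,1.2262])}
def proj(c,X):
    f,cx,cy,R,t=KS[c]; p=np.array(R)@X+t; return np.array([f*p[0]/p[2]+cx,f*p[1]/p[2]+cy])
def place(v,P): 
    c,s=np.cos(v[2]),np.sin(v[2]); return np.array([v[0]+c*P[0]-s*P[1],v[1]+s*P[0]+c*P[1],P[2]])
E
python3 - <<'E'
from u import *
np.set_printoptions(precision=4,suppress=True)
fn=lambda s,a,y:(s*(.0565-.0555*np.cos(a)),y,.0735+.0555*np.sin(a))
H=[('side',(-.058,-.116,0),(209.7,194.6)),('side',(.058,-.116,0),(253.5,198.5)),('side',(-.058,-.114,.072),(209.1,173.6)),('side',(.058,-.114,.072),(252.9,175.4)),('side',(.058,.113,0),(266.7,147.5)),
('scene',(.058,.114,.072),(157.6,292.2)),('scene',(-.058,.114,.072),(200,321)),('scene',(-.058,.116,0),(200.5,344.2)),('scene',(-.058,-.113,0),(276,273)),
('scene',('n',-.111),(263.2,229.8)),('scene',('n',.111),(184,298.2)),('side',('n',-.111),(222,159.5)),('side',('f',-.111),(240,158.6)),('side',('f',.111),(255,112.4)),('side',('n',.111),(236.4,112.4))]
def r(v):
    o=[]
    for c,P,px in H:
        if P[0]=='n':P=fn(-1,v[3],P[1])
        elif P[0]=='f':P=fn(1,v[4],P[1])
        o.append(proj(c,place(v,P))-px)
    return np.concatenate(o)
s=least_squares(r,[.5,.3,0,.9,.9],loss='soft_l1');print('carton',s.x);print(r(s.x).reshape(-1,2).round(1).tolist())
v=s.x
for n,y in(('long',.048),('square',-.048)):print(n,place(v,(0,y,.009+.025)))
print('n edge',place(v,fn(-1,v[3],0)),'f edge',place(v,fn(1,v[4],0)))
B=[('side',(-.045,.1125,.012),(229.2,244.5)),('side',(.045,.1125,.012),(268.3,243.6)),('side',(-.045,-.1125,.012),(223.3,328)),('side',(.045,-.1125,.012),(268.5,329)),
('scene',(.045,.1125,.012),(240+.3*60,125+.3*258)),('scene',(-.045,.1125,.012),(240+.3*160,125+.3*294-3)),('scene',(-.045,-.1125,.012),(240+.3*266,125+.3*152))]
rb=lambda v:np.concatenate([proj(c,place(v,P))-px for c,P,px in B])
s=least_squares(rb,[.5,0,0],loss='soft_l1');print('bench',s.x,rb(s.x).reshape(-1,2).round(1).tolist())
E
```

```text
carton [ 0.5112  0.1907 -0.1184  0.8742  1.0231]
[[-1.0, 0.9], [-0.1, 1.1], [-2.6, -0.4], [0.0, 1.8], [-0.6, -0.9], [-1.4, -1.6], [-0.2, 3.8], [1.8, 2.7], [-1.5, -1.7], [-1.5, -2.4], [-0.3, -0.8], [-1.6, 0.0], [0.1, 1.0], [-0.2, -2.2], [0.9, -2.0]]
long [0.5169 0.2384 0.034 ]
square [0.5056 0.1431 0.034 ]
n edge [0.4905 0.1932 0.1161] f edge [0.5387 0.1875 0.1209]
bench [ 0.5533 -0.2049  0.0312] [[-1.0, -1.0], [-0.5, -0.4], [-0.7, 1.4], [0.6, 0.1], [-1.3, -2.2], [-1.1, 1.4], [0.3, -2.6]]
```

```bash
cat >> u.py <<'E'
from scipy.spatial.transform import Rotation as Ro
def down(yaw): # tool x at yaw, z down
    c,s=np.cos(yaw),np.sin(yaw); return Ro.from_matrix(np.array([[c,s,0],[s,-c,0],[0,0,-1]]))
def plan(way):
    from bench import arm
    s=arm.get_state(); p=np.array(s['tcp_pos']); q=s['ee_rot']; R=Ro.from_quat([q[1],q[2],q[3],q[0]])
    print('t',round(float(s['time_s']),2),'p',p.round(4),'yaw',round(np.arctan2(*R.as_matrix()[[1,0],0]),3))
    for x,y,z,yaw in way:
        T=np.array([x,y,z]); N=down(yaw)
        print('rot',((R.inv()*N).as_rotvec()/.5).round(3).tolist(),'sh',(R.inv().apply(T-p)/.3).round(3).tolist()); p,R=T,N
E
python3 - <<'E'
from u import *
y=.413
plan([(.38,-.44,.26,y+.5),(.52,-.2,.27,y+1),(.53,0,.25,y+1.5),(.511,.19,.2,y+2),(.511,.19,.2,y+2.5),(.511,.19,.2,3.0236)])
E
```

```text
t 1.0 p [ 0.2613 -0.5951  0.2387] yaw 0.414
rot [-0.0, 0.0, -0.998] sh [0.57, -0.314, -0.071]
rot [0.0, 0.0, -1.0] sh [0.918, -0.12, -0.033]
rot [0.0, 0.0, -1.0] sh [0.664, -0.072, 0.067]
rot [0.0, 0.0, -1.0] sh [0.618, 0.153, 0.167]
rot [0.0, 0.0, -1.0] sh [0.0, 0.0, 0.0]
rot [0.0, 0.0, -0.221] sh [0.0, 0.0, 0.0]
```

Request:
{"name": "jog_arm", "arguments": {
  "moves": [
    [[0,0,-1],[0.57,-0.314,-0.071],1],
    [[0,0,-1],[0.57,-0.314,-0.071],1],
    [[0,0,-1],[0.57,-0.314,-0.071],1],
    [[0,0,-1],[0.57,-0.314,-0.071],1],
    [[0,0,-1],[0.57,-0.314,-0.071],1],
    [[0,0,-1],[0.57,-0.314,-0.071],1],
    [[0,0,-1],[0.57,-0.314,-0.071],1]
  ]
}}

```text
time_s: 1.58
tcp_pos: [0.3816, -0.4388, 0.2605]
ee_rot: [0.0, 0.897, 0.443, 0.0]
ft_force: [-1.8, -0.8, -0.5]
finger_gap: 0.498
grip_force: 0.0
```

Request:
{"name": "jog_arm", "arguments": {
  "moves": [
    [[0,0,-1],[0.918,-0.12,-0.033],1],
    [[0,0,-1],[0.918,-0.12,-0.033],1],
    [[0,0,-1],[0.918,-0.12,-0.033],1],
    [[0,0,-1],[0.918,-0.12,-0.033],1],
    [[0,0,-1],[0.918,-0.12,-0.033],1],
    [[0,0,-1],[0.918,-0.12,-0.033],1],
    [[0,0,-1],[0.918,-0.12,-0.033],1],
    [[0,0,-1],[0.918,-0.12,-0.033],1],
    [[0,0,-1],[0.918,-0.12,-0.033],1]
  ]
}}

```text
time_s: 2.33
tcp_pos: [0.52, -0.2003, 0.2697]
ee_rot: [0.0, 0.76, 0.65, -0.0]
ft_force: [-0.5, -0.5, -0.2]
finger_gap: 0.007
grip_force: 0.0
```

Request:
{"name": "jog_arm", "arguments": {
  "moves": [
    [[0,0,-1],[0.664,-0.072,0.067],1],
    [[0,0,-1],[0.664,-0.072,0.067],1],
    [[0,0,-1],[0.664,-0.072,0.067],1],
    [[0,0,-1],[0.664,-0.072,0.067],1],
    [[0,0,-1],[0.664,-0.072,0.067],1],
    [[0,0,-1],[0.664,-0.072,0.067],1],
    [[0,0,-1],[0.664,-0.072,0.067],1],
    [[0,0,-1],[0.664,-0.072,0.067],1]
  ]
}}

```text
time_s: 3.0
tcp_pos: [0.5296, -0.0033, 0.2495]
ee_rot: [0.0, 0.578, 0.816, -0.001]
ft_force: [-0.9, -0.4, 0.0]
finger_gap: 0.002
grip_force: 0.0
```

Request:
{"name": "jog_arm", "arguments": {
  "moves": [
    [[0,0,-1],[0.618,0.153,0.167],1],
    [[0,0,-1],[0.618,0.153,0.167],1],
    [[0,0,-1],[0.618,0.153,0.167],1],
    [[0,0,-1],[0.618,0.153,0.167],1],
    [[0,0,-1],[0.618,0.153,0.167],1],
    [[0,0,-1],[0.618,0.153,0.167],1],
    [[0,0,-1],[0.618,0.153,0.167],1],
    [[0,0,-1],[0.618,0.153,0.167],1]
  ]
}}

```text
time_s: 3.67
tcp_pos: [0.5116, 0.1869, 0.1995]
ee_rot: [0.0, 0.358, 0.934, -0.001]
ft_force: [0.5, -0.4, 0.6]
finger_gap: 0.008
grip_force: 0.0
```

Request:
{"name": "jog_arm", "arguments": {
  "moves": [
    [[0,0,-1],[0,0,0],1],
    [[0,0,-1],[0,0,0],1],
    [[0,0,-1],[0,0,0],1],
    [[0,0,-1],[0,0,0],1],
    [[0,0,-1],[0,0,0],1],
    [[0,0,-1],[0,0,0],1]
  ]
}}

```text
time_s: 4.17
tcp_pos: [0.5114, 0.1875, 0.1997]
ee_rot: [0.0, 0.118, 0.993, -0.0]
ft_force: [-0.5, -0.3, 0.2]
finger_gap: -0.0
grip_force: 0.0
```

Run:
```python
from bench import arm
import cv2,numpy as np
ims=[]
for n in ["wrist","side"]:
    p=arm.camera(n); ims.append(p['pixels'])
    if n=='wrist': print(np.round(p['K'],1).tolist(),np.round(p['R'],4).tolist(),np.round(p['t'],4).tolist()); 
w=cv2.resize(ims[0],(480,360)); s=cv2.resize(ims[1][90:210,180:300],(320,320))
o=np.zeros((360,800,3),np.uint8);o[:,:480]=w;o[:320,480:]=s
cv2.imwrite('pics/w1.png',o)
```

```text
[[286.3, 0.0, 255.1], [0.0, 286.3, 192.7], [0.0, 0.0, 1.0]] [[0.234, 0.9722, 0.0001], [0.9225, -0.222, 0.3158], [0.3071, -0.0738, -0.9488]] [-0.3026, -0.4607, 0.2112]
```

View pics/w1.png

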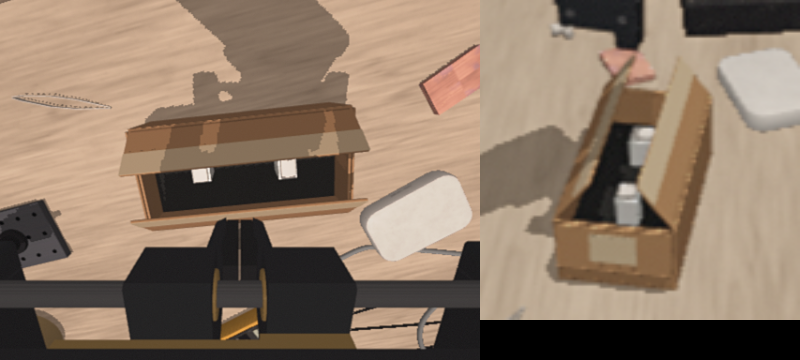

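```bash
cat >> u.py <<'E'
def setw(K,R,t): KS['wrist']=(K[0][0],K[0][2],K[1][2],R,t)
E
python3 - <<'E'
from u import *
setw([[286.3,0,255.1],[0,286.3,192.7]],[[0.234,0.9722,0.0001],[0.9225,-0.222,0.3158],[0.3071,-0.0738,-0.9488]],[-0.3026,-0.4607,0.2112])
v=[.5112,.1907,-.1184]
fn=lambda s,a,y:(s*(.0565-.0555*np.cos(a)),y,.0735+.0555*np.sin(a))
for n,P in dict(n_edge_m=fn(-1,.874,-.111),n_edge_p=fn(-1,.874,.111),f_edge_m=fn(1,1.02,-.111),f_edge_p=fn(1,1.02,.111),ncr_m=(-.0565,-.111,.0735),ncr_p=(-.0565,.111,.0735),wallbot=(-.058,-.113,0),
 long_top=(0,.048,.066),long_glass=(0,.048,.059),sq_top=(0,-.048,.066)).items(): print(n,(proj('wrist',place(v,P))*.9375).round(0))
E
```

```text
n_edge_m [117. 178.]
n_edge_p [366. 150.]
f_edge_m [128. 228.]
f_edge_p [367. 203.]
ncr_m [126. 132.]
ncr_p [348. 105.]
wallbot [147. 123.]
long_top [286. 166.]
long_glass [285. 164.]
sq_top [198. 176.]
```

The wrist view confirms the carton fit: predicted points land within about 3 px, and the long cell is the right-hand one at (287,168). Next I'll open the flaps.

Request:
{"name": "jog_arm", "arguments": {
  "moves": [
    [[0,0,-0.221],[0.005,0.02,0],1],
    [[0,0,-0.221],[0.005,0.02,0.1],1],
    [[0,0,-0.221],[0.005,0.02,0.2],1],
    [[0,0,-0.221],[0.005,0.02,0.3],1],
    [[0,0,-0.221],[0.005,0.02,0.373],1],
    [[0,0,-0.221],[0.005,0.02,0.373],1],
    [[0,0,-0.221],[0.005,0.02,0.373],1]
  ]
}}

```text
time_s: 4.85
tcp_pos: [0.5099, 0.1959, 0.0875]
ee_rot: [-0.001, 0.059, 0.998, -0.001]
ft_force: [0.5, -0.0, -0.6]
finger_gap: 0.008
grip_force: 0.0
```

Request:
{"name": "jog_arm", "arguments": {
  "moves": [
    [[0,0,0],[0.05,0,0],1],
    [[0,0,0],[0.1,0,0],1],
    [[0,0,0],[0.15,0,0],1],
    [[0,0,0],[0.2,0,0],1],
    [[0,0,0],[0.237,0,0],1],
    [[0,0,0],[0.237,0,0],1],
    [[0,0,0],[0.237,0,0],1],
    [[0,0,0],[0.1,0,0],1],
    [[0,0,0],[0,0,0],1],
    [[0,0,0],[-0.05,0,0],1],
    [[0,0,0],[-0.1,0,0],1],
    [[0,0,0],[-0.15,0,0],1],
    [[0,0,0],[-0.2,0,0],1],
    [[0,0,0],[-0.237,0,0],1],
    [[0,0,0],[-0.237,0,0],1],
    [[0,0,0],[-0.237,0,0],1],
    [[0,0,0],[-0.1,0,0],1],
    [[0,0,0],[0,0,0],0.5],
    [[0,0,0],[0,0,-0.1],0.5],
    [[0,0,0],[0,0,-0.2],0.5]
  ]
}}

```text
time_s: 6.52
tcp_pos: [0.5061, 0.196, 0.1471]
ee_rot: [-0.003, 0.057, 0.998, -0.001]
ft_force: [2.7, 0.8, 1.0]
finger_gap: 0.209
grip_force: 0.0
```

Run:
```python
from bench import arm
import cv2,numpy as np,u
u.plan([(.518,.2415,.12,3.0236)])
ims=[]
for n in ["wrist","side"]:
    p=arm.camera(n); ims.append(p['pixels'])
    if n=='wrist':
        print(np.round(p['K'],1).tolist(),np.round(p['R'],4).tolist(),np.round(p['t'],4).tolist())
    for q in ("long_cell","square_cell_center","carton"): print(q,[(round(d['conf'],2),np.round(d['box'],0).tolist()) for d in arm.trace(p,q)[:2]])
w=cv2.resize(ims[0],(480,360)); s=cv2.resize(ims[1][90:210,180:300],(320,320))
o=np.zeros((360,800,3),np.uint8);o[:,:480]=w;o[:320,480:]=s
cv2.imwrite('pics/w2.png',o)
```

```text
t 6.52 p [0.5061 0.196  0.1471] yaw 3.028
rot [-0.006, -0.01, 0.009] sh [-0.023, 0.155, 0.09]
[[286.3, 0.0, 255.1], [0.0, 286.3, 192.7], [0.0, 0.0, 1.0]] [[0.1137, 0.9935, -0.002], [0.9444, -0.1074, 0.3108], [0.3085, -0.0373, -0.9505]] [-0.2527, -0.4702, 0.1558]
long_cell [(0.96, [304.0, 200.0, 26.0, 46.0])]
square_cell_center [(0.75, [200.0, 198.0, 29.0, 32.0]), (0.62, [254.0, 303.0, 74.0, 66.0])]
carton [(0.58, [255.0, 200.0, 351.0, 275.0])]
long_cell [(0.74, [244.0, 148.0, 14.0, 17.0])]
square_cell_center [(0.71, [208.0, 145.0, 36.0, 51.0]), (0.44, [237.0, 168.0, 7.0, 15.0])]
carton [(0.68, [238.0, 157.0, 95.0, 84.0])]
```

View pics/w2.png

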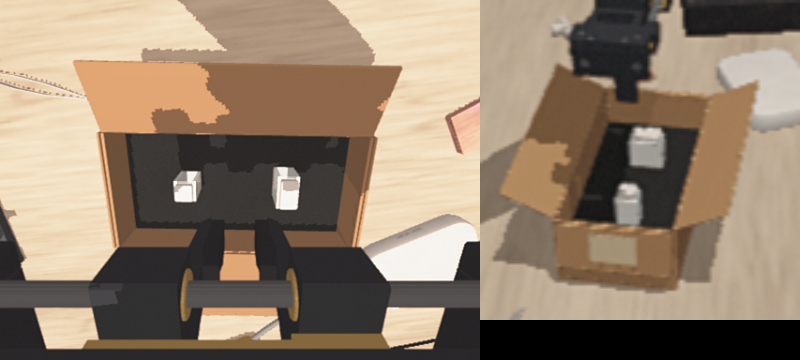

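Both flaps are folded well back, and the long cell is clearly visible in the wrist view at (287,188). I'll fit its position from the trace box.

Run:
```python
from u import *
setw([[286.3,0,255.1],[0,286.3,192.7]],[[0.1137,0.9935,-0.002],[0.9444,-0.1074,0.3108],[0.3085,-0.0373,-0.9505]],[-0.2527,-0.4702,0.1558])
def box(v,lx,ly,cam):
    P=[(a*lx,b*.01,z) for a in(-1,1) for b in(-1,1) for z in(.031,.059)]+[(a*(lx-.002),b*.008,.066) for a in(-1,1) for b in(-1,1)]
    q=np.array([proj(cam,place([v[0],v[1],-.118],p)) for p in P]); return np.r_[q.min(0),q.max(0)]
tb=lambda c,r,w,h:np.array([c-w/2,r-h/2,c+w/2,r+h/2])
for n,lx,W,S in(('long',.016,tb(304,200,26,46),tb(244,148,14,17)),('sq',.01,tb(200,198,29,32),None)):
    s=least_squares(lambda v:box(v,lx,0,'wrist')-W,[.51,.2]);print(n,'wrist',s.x.round(4),s.fun.round(1))
    if S is not None:s=least_squares(lambda v:box(v,lx,0,'side')-S,[.51,.2]);print(n,'side',s.x.round(4),s.fun.round(1))
# carton from wrist clicks of rim inner/outer near-crease corners
for P in[(-.058,-.113,.0735),(-.058,.113,.0735)]:print((proj('wrist',place([.511,.1935,-.118],P))*.9375).round(0))
plan([(.517,.2415,.12,3.0236)])
```

```text
long wrist [0.5163 0.2396] [-1.4  0.9  1.2 -0.9]
long side [0.5243 0.2235] [ 0.4  0.9 -0.4 -0.8]
sq wrist [0.5039 0.1466] [ 0.2  0.2 -0.2 -0.2]
[ 98. 130.]
[375. 131.]
t 6.92 p [0.5096 0.1959 0.1468] yaw 3.024
rot [-0.002, -0.003, 0.001] sh [-0.007, 0.154, 0.089]
```

Request:
{"name": "jog_arm", "arguments": {
  "moves": [
    [[0,0,0],[-0.005,0.1,0],0.5],
    [[0,0,0],[-0.005,0.15,0.05],0.5],
    [[0,0,0],[-0.005,0.15,0.1],0.5],
    [[0,0,0],[-0.005,0.15,0.1],0.5],
    [[0,0,0],[-0.005,0.15,0.1],0.5]
  ]
}}

```text
time_s: 7.33
tcp_pos: [0.516, 0.2402, 0.1166]
ee_rot: [-0.001, 0.058, 0.998, -0.001]
ft_force: [0.9, -0.5, -0.4]
finger_gap: 0.498
grip_force: 0.0
```

Request:
{"name": "jog_arm", "arguments": {
  "moves": [
    [[0,0,0],[0,0,0.08],0.5],
    [[0,0,0],[0,0,0.16],0.5],
    [[0,0,0],[0,0,0.22],0.5],
    [[0,0,0],[0,0,0.26],0.5],
    [[0,0,0],[0,0,0.272],0.5],
    [[0,0,0],[0,0,0.272],0.5],
    [[0,0,0],[0,0,0.272],0.5]
  ]
}}

```text
time_s: 7.92
tcp_pos: [0.5177, 0.2411, 0.0371]
ee_rot: [0.001, 0.059, 0.998, 0.0]
ft_force: [0.6, -0.4, 0.2]
finger_gap: 0.501
grip_force: 0.0
```

Run:
```python
from bench import arm
import cv2,numpy as np,u
u.plan([(.5165,.2405,.035,3.0236)]); s=arm.get_state(); print(s['finger_gap'],s['ft_force'])
ims=[]
for n in ["wrist","side"]: ims.append(arm.camera(n)['pixels'])
w=cv2.resize(ims[0][130:370,120:440],(480,360)); s=cv2.resize(ims[1][90:210,180:300],(320,320))
o=np.zeros((360,800,3),np.uint8);o[:,:480]=w;o[:320,480:]=s
cv2.imwrite('pics/w3.png',o)
```

```text
t 7.92 p [0.5177 0.2411 0.0371] yaw 3.024
rot [0.001, 0.002, 0.001] sh [0.004, -0.002, 0.007]
0.5008507514481574 [ 0.64048642 -0.4160997   0.21420103]
```

View pics/w3.png

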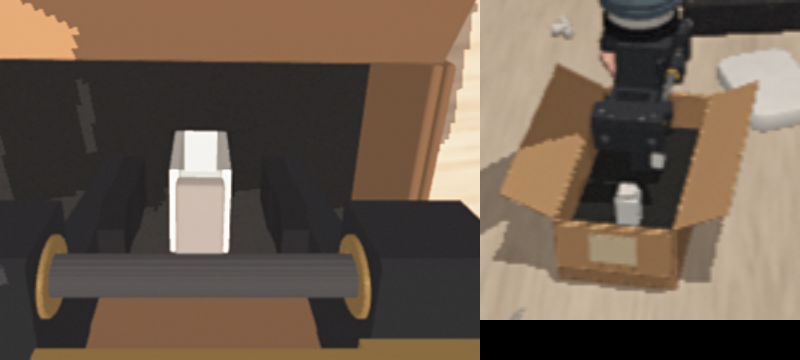

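The cell (200,190) stands centred between the open fingers, so I'll grip and lift.

Request:
{"name": "jog_arm", "arguments": {
  "moves": [
    [[0,0,0],[0,0,0.004],1],
    [[0,0,0],[0,0,0.004],1],
    [[0,0,0],[0,0,0.004],1],
    [[0,0,0],[0,0,0.004],1],
    [[0,0,0],[0,0,0.004],1],
    [[0,0,0],[0,0,0.004],1],
    [[0,0,0],[0,0,0.004],1],
    [[0,0,0],[0,0,0.004],1]
  ]
}}

```text
time_s: 8.68
tcp_pos: [0.5172, 0.2408, 0.0352]
ee_rot: [0.0, 0.059, 0.998, -0.0]
ft_force: [-0.0, -0.2, 2.2]
finger_gap: 0.226
grip_force: 30.0
```

Request:
{"name": "jog_arm", "arguments": {
  "moves": [
    [[0,0,0],[0,0,-0.03],1],
    [[0,0,0],[0,0,-0.07],1],
    [[0,0,0],[0,0,-0.12],1],
    [[0,0,0],[0,0,-0.2],1],
    [[0,0,0],[0,0,-0.3],1],
    [[0,0,0],[0,0,-0.4],1],
    [[0,0,0],[0,0,-0.5],1],
    [[0,0,0],[0,0,-0.6],1],
    [[0,0,0],[0,0,-0.68],1],
    [[0,0,0],[0,0,-0.68],1],
    [[0,0,0],[0,0,-0.68],1]
  ]
}}

```text
time_s: 9.6
tcp_pos: [0.5176, 0.2413, 0.2413]
ee_rot: [0.002, 0.059, 0.998, 0.001]
ft_force: [-0.6, -0.1, -0.1]
finger_gap: 0.222
grip_force: 30.0
```

Run:
```python
import u
u.plan([(.54,.08,.25,2.55),(.555,-.1,.25,2.07),(.553,-.205,.23,1.602)])
```

```text
t 9.6 p [0.5176 0.2413 0.2413] yaw 3.024
rot [0.005, 0.006, 0.949] sh [-0.137, -0.525, -0.029]
rot [0.0, 0.0, 0.96] sh [-0.376, -0.47, 0.0]
rot [0.0, 0.0, 0.936] sh [-0.304, -0.173, 0.067]
```

Request:
{"name": "jog_arm", "arguments": {
  "moves": [
    [[0,0,0.95],[-0.137,-0.525,-0.029],1],
    [[0,0,0.95],[-0.137,-0.525,-0.029],1],
    [[0,0,0.95],[-0.137,-0.525,-0.029],1],
    [[0,0,0.95],[-0.137,-0.525,-0.029],1],
    [[0,0,0.95],[-0.137,-0.525,-0.029],1],
    [[0,0,0.95],[-0.137,-0.525,-0.029],1],
    [[0,0,0.95],[-0.137,-0.525,-0.029],1]
  ]
}}

```text
time_s: 10.18
tcp_pos: [0.5386, 0.0801, 0.2471]
ee_rot: [-0.001, 0.291, 0.957, 0.0]
ft_force: [0.2, 0.9, -1.4]
finger_gap: 0.227
grip_force: 30.0
```

Request:
{"name": "jog_arm", "arguments": {
  "moves": [
    [[0,0,0.96],[-0.376,-0.47,0],1],
    [[0,0,0.96],[-0.376,-0.47,0],1],
    [[0,0,0.96],[-0.376,-0.47,0],1],
    [[0,0,0.96],[-0.376,-0.47,0],1],
    [[0,0,0.96],[-0.376,-0.47,0],1],
    [[0,0,0.96],[-0.376,-0.47,0],1],
    [[0,0,0.96],[-0.376,-0.47,0],1]
  ]
}}

```text
time_s: 10.77
tcp_pos: [0.5542, -0.0987, 0.2472]
ee_rot: [-0.001, 0.51, 0.86, 0.0]
ft_force: [-0.1, 1.0, -0.6]
finger_gap: 0.225
grip_force: 30.0
```

Request:
{"name": "jog_arm", "arguments": {
  "moves": [
    [[0,0,0.936],[-0.304,-0.173,0.067],1],
    [[0,0,0.936],[-0.304,-0.173,0.067],1],
    [[0,0,0.936],[-0.304,-0.173,0.067],1],
    [[0,0,0.936],[-0.304,-0.173,0.067],1],
    [[0,0,0.936],[-0.304,-0.173,0.067],1],
    [[0,0,0.936],[-0.304,-0.173,0.067],1],
    [[0,0,0.936],[-0.304,-0.173,0.067],1]
  ]
}}

```text
time_s: 11.35
tcp_pos: [0.5532, -0.2019, 0.2278]
ee_rot: [-0.0, 0.693, 0.721, 0.001]
ft_force: [0.5, 1.6, -0.2]
finger_gap: 0.226
grip_force: 30.0
```

Run:
```python
from bench import arm
import cv2,numpy as np,u
u.plan([(.553,-.205,.17,1.602)]); s=arm.get_state(); print(s['finger_gap'],s['grip_force'])
ims={}
for n in ["wrist","scene","side"]:
    p=arm.camera(n); ims[n]=p['pixels']; cv2.imwrite(f'pics/r_{n}.png',p['pixels'])
    if n=='wrist': print(np.round(p['K'],1).tolist(),np.round(p['R'],4).tolist(),np.round(p['t'],4).tolist())
    print(n,[(round(d['conf'],2),np.round(d['box'],0).tolist()) for d in arm.trace(p,'long_cell')[:2]],[(round(d['conf'],2),np.round(d['box'],0).tolist()) for d in arm.trace(p,'light_bench')[:2]])
w=cv2.resize(ims['wrist'],(480,360)); 
s=cv2.resize(ims['side'][190:340,180:330],(320,300)); c=cv2.resize(ims['scene'][100:220,230:358],(320,300))
o=np.zeros((600,800,3),np.uint8);o[:360,:480]=w;o[:300,480:]=s;o[300:,480:]=c
cv2.imwrite('pics/w4.png',o)
```

```text
t 11.35 p [ 0.5532 -0.2019  0.2278] yaw 1.609
rot [0.001, -0.003, 0.014] sh [-0.011, -0.001, 0.193]
0.22567478342576877 29.999822079698788
[[286.3, 0.0, 255.1], [0.0, 286.3, 192.7], [0.0, 0.0, 1.0]] [[0.9993, 0.038, 0.0005], [0.036, -0.949, 0.3132], [0.0124, -0.313, -0.9497]] [-0.5447, -0.2501, 0.3111]
wrist [(0.47, [255.0, 230.0, 25.0, 40.0])] [(0.69, [257.0, 150.0, 73.0, 166.0]), (0.53, [259.0, 253.0, 41.0, 94.0])]
scene [(0.71, [294.0, 115.0, 9.0, 26.0])] [(0.64, [286.0, 174.0, 66.0, 81.0])]
side [(0.57, [246.0, 209.0, 13.0, 35.0]), (0.5, [241.0, 157.0, 90.0, 82.0])] [(0.9, [248.0, 270.0, 46.0, 119.0])]
```

View pics/w4.png

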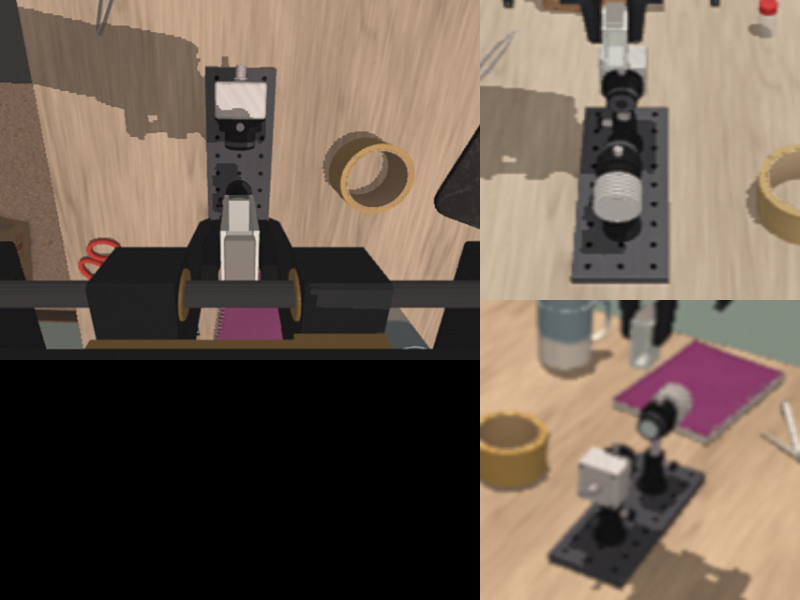

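```bash
python3 - <<'E'
from u import *
setw([[286.3,0,255.1],[0,286.3,192.7]],[[0.9993,0.038,0.0005],[0.036,-0.949,0.3132],[0.0124,-0.313,-0.9497]],[-0.5447,-0.2501,0.3111])
v=[.5533,-.2049,.0312]
f=lambda c,P:(proj(c,place(v,P))).round(1)
for n,P in dict(pl=(-.045,.1125,.012),pr=(.045,.1125,.012),screw=(0,.0535,.133),tube_end=(0,.03,.12),lampend=(0,-.03,.12),lampscrew=(0,-.0535,.133)).items(): print(n,'wrist_view',f('wrist',P)*.9375,'side_view',(f('side',P)-[180,190])*[320/150,2]+[480,0],'scene_view',(f('scene',P)-[230,100])*2.5+[480,300])
E
python3 - <<'E'
import cv2,numpy as np
a=cv2.imread('pics/r_wrist.png')[60:260,190:330];b=cv2.imread('pics/r_side.png')[185:335,195:300]
cv2.imwrite('pics/w5.png',np.hstack([cv2.resize(a,(420,600),interpolation=2),cv2.resize(b,(380,543),interpolation=2)[:,:] if 0 else cv2.resize(b,(378,600),interpolation=2)]))
E
```

```text
pl wrist_view [204.09375  69.28125] side_view [582.82666667 107.        ] scene_view [622.25 579.  ]
pr wrist_view [276.09375  69.84375] side_view [667.30666667 106.4       ] scene_view [547.  550.5]
screw wrist_view [240.09375 130.21875] side_view [620.37333333  68.        ] scene_view [615. 442.]
tube_end wrist_view [239.90625 153.     ] side_view [620.16  93.8 ] scene_view [624.5 441.5]
lampend wrist_view [239.4375 210.    ] side_view [618.66666667 139.4       ] scene_view [648.75 415.  ]
lampscrew wrist_view [239.25    236.53125] side_view [617.6 149.4] scene_view [658.75 394.75]
```

View pics/w5.png

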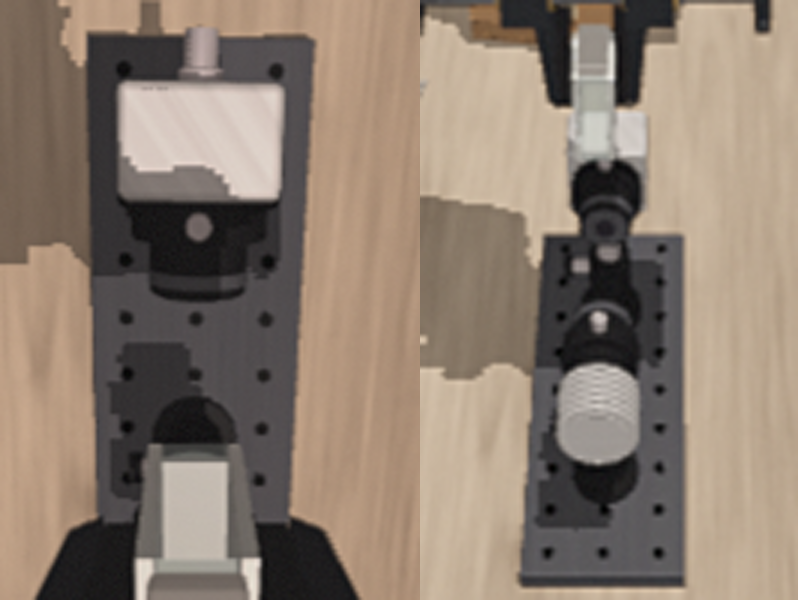

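Request:
{"name": "jog_arm", "arguments": {
  "moves": [
    [[0,0,0.014],[-0.003,0.003,0.06],1],
    [[0,0,0.014],[-0.003,0.003,0.12],1],
    [[0,0,0.014],[-0.003,0.003,0.18],1],
    [[0,0,0.014],[-0.003,0.003,0.24],1],
    [[0,0,0.014],[-0.003,0.003,0.29],1],
    [[0,0,0.014],[-0.003,0.003,0.33],1],
    [[0,0,0.014],[-0.003,0.003,0.36],1],
    [[0,0,0.014],[-0.003,0.003,0.373],1],
    [[0,0,0.014],[-0.003,0.003,0.373],1],
    [[0,0,0.014],[-0.003,0.003,0.373],1],
    [[0,0,0.014],[-0.003,0.003,0.373],1],
    [[0,0,0.014],[-0.003,0.003,0.373],1],
    [[0,0,0.014],[-0.003,0.003,0.373],1]
  ]
}}

```text
time_s: 12.88
tcp_pos: [0.5537, -0.2064, 0.1164]
ee_rot: [0.001, 0.699, 0.715, 0.0]
ft_force: [0.3, -0.2, -0.6]
finger_gap: 0.224
grip_force: 30.0
```

Run:
```python
from bench import arm
import cv2,numpy as np,u
u.plan([(.554,-.203,.116,1.602)]); s=arm.get_state(); print(s['finger_gap'],s['grip_force'])
w=arm.camera('wrist');print(np.round(w['R'],4).tolist(),np.round(w['t'],4).tolist())
w=w['pixels'];s=arm.camera('side')['pixels'];c=arm.camera('scene')['pixels']
R=lambda i,sz:cv2.resize(i,sz,interpolation=2)
cv2.imwrite('pics/w6.png',np.hstack([R(w[60:300,175:335],(400,600)),np.vstack([R(s[190:310,185:345],(400,300)),R(c[110:200,240:360],(400,300))])]))
```

```text
t 12.88 p [ 0.5537 -0.2064  0.1164] yaw 1.594
rot [0.002, 0.001, -0.016] sh [0.011, 0.001, 0.001]
0.22379246115015336 29.999611274834024
[[0.9997, 0.0231, 0.0011], [0.0216, -0.9488, 0.315], [0.0083, -0.3149, -0.9491]] [-0.5484, -0.2117, 0.2057]
```

View pics/w6.png

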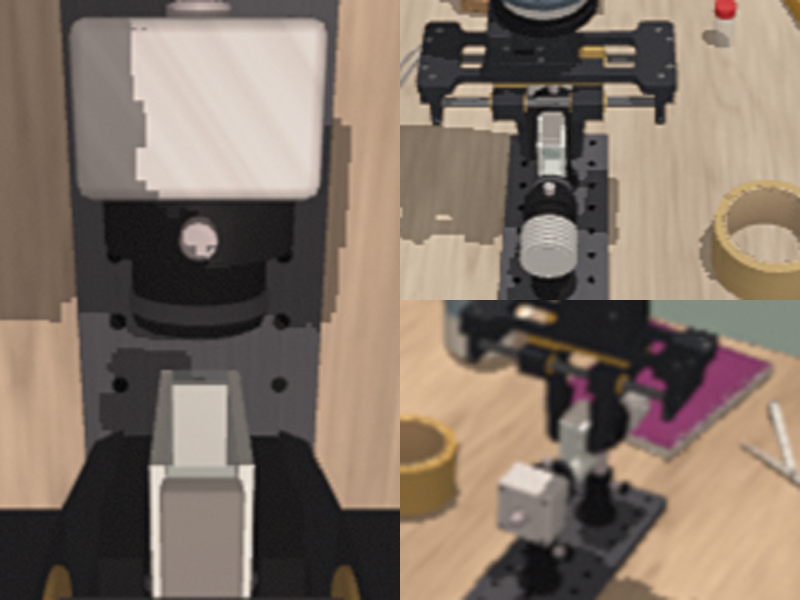

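Run:
```python
import numpy as np
R=np.array([[0.9997,0.0231,0.0011],[0.0216,-0.9488,0.315],[0.0083,-0.3149,-0.9491]]);t=np.array([-0.5484,-0.2117,0.2057]);C=-R.T@t
def un(c,r,z):
    d=R.T@[(175+c/2.5-255.1)/286.3,(60+r/2.5-192.7)/286.3,1]; return (C+d*(z-C[2])/d[2]).round(4)
print('cell far bottom',un(201,372,.090),'far glass top',un(202,466,.140),'stopper',un(202,480,.147))
print('det screw (y mid+.0535)',un(199,238,.133),'tube front top (+.03)',un(199,337,.105+.015),un(199,337,.105))
```

```text
cell far bottom [ 0.5531 -0.1916  0.09  ] far glass top [ 0.5531 -0.1913  0.14  ] stopper [ 0.5531 -0.1903  0.147 ]
det screw (y mid+.0535) [ 0.5516 -0.1484  0.133 ] tube front top (+.03) [ 0.5521 -0.1719  0.12  ] [ 0.5522 -0.177   0.105 ]
```

Request:
{"name": "jog_arm", "arguments": {
  "moves": [
    [[0,0,0],[0.008,-0.002,0],1],
    [[0,0,0],[0.017,-0.002,0],1],
    [[0,0,0],[0.017,-0.002,0],1],
    [[0,0,0],[0.017,-0.002,0],1],
    [[0,0,0],[0.017,-0.002,0],1],
    [[0,0,0],[0.017,-0.002,0],1],
    [[0,0,0],[0.017,-0.002,0],1],
    [[0,0,0],[0.017,-0.002,0],1]
  ]
}}

```text
time_s: 13.7
tcp_pos: [0.5525, -0.2012, 0.1157]
ee_rot: [-0.0, 0.699, 0.715, -0.0]
ft_force: [-0.0, -0.3, -0.6]
finger_gap: 0.225
grip_force: 30.0
```

Run:
```python
from bench import arm
s=arm.get_state(); print(s['tcp_pos'],s['ee_rot'],s['grip_force'],s['ft_force'],abs(s['qd']).max())
if abs(s['tcp_pos'][1]+.202)<.006 and s['grip_force']>5: print(arm.finish_job())
```

```text
[ 0.55250257 -0.20117429  0.1156716 ] [-1.51548163e-05  6.98789589e-01  7.15327274e-01 -3.38624182e-05] 29.999674318096368 [-0.016484   -0.29769714 -0.59862148] 0.00113828084680978
the job is handed in; nothing more can be done
None
```

I handed the job in at 13.7 s with both flaps folded back and the long cell gripped upright in the light path; by my camera estimates it is within about 2 mm of mid-gap, but the hand-in returned no verdict.

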